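# Make up the axis repair kit at the print farm

### The job

Make up the repair kit in the black tray: put the long stepper motor, shaft up, in the square nest, the flanged bearing, flange down, in the wide round nest, the plain bearing upright in the small round nest, and the full screw box flat, lid up, in the oblong nest, each sitting down on the floor of its nest. The two screw boxes look the same, so lift them to feel which is the heavy, full one; stand the nearly empty one flat on the mat or bench outside the tray, lid up, and do not disturb the short motor. Set things down rather than dropping them from a height.

Things in the scene. Friction and masses are not known exactly. Their poses are not given: they have to be found in the camera images.
- motor_long_mid (a point): The long stepper motor: a square body 42 x 42 mm and 48 mm high, black with aluminium end caps, standing with its 5 mm shaft up (shaft end 16 mm above the body's top). Site at the centre of the square body, 24 mm above its bottom. It stands on the 2 mm mat; x and y square to its sides, z up. A small white socket stands out 4 mm at the foot of its -x side.
- motor_short_mid (a point): The short (flat) stepper motor, which stays where it is: the same 42 x 42 mm square seen from above, but only 22 mm high, with the same 16 mm of shaft standing up. Site at the centre of the square body, 11 mm above its bottom. It stands on the 2 mm mat; x and y square to its sides, z up. A small white socket stands out 4 mm at the foot of its -x side.
- bearing_flanged_mid (a point): Flanged linear bearing: a steel barrel 32 mm in diameter standing upright in a round flange 54 mm in diameter and 8 mm thick at its foot, 42 mm high in all, a 20 mm bore in its top. Grip the barrel above the flange. Site on its axis, 21 mm above its bottom; z is up. It stands on the 2 mm thick mat at the start.
- bearing_plain_mid (a point): Plain linear bearing: a steel barrel 32 mm in diameter and 42 mm high without flange, standing upright, a 20 mm bore in its top. Site on its axis, 21 mm above its bottom; z is up. It stands on the 2 mm thick mat at the start.
- box_a_mid (a point): One of two outwardly identical closed grey screw boxes, paper label on the lid: 64 long (x), 44 wide (y), 34 mm high. One is full of steel screws and about three to six times as heavy as the other, nearly empty one; only lifting tells which. Site at its centre, 17 mm above its bottom, z up; it lies flat on a 2 mm thick green mat.
- box_b_mid (a point): One of two outwardly identical closed grey screw boxes, paper label on the lid: 64 long (x), 44 wide (y), 34 mm high. One is full of steel screws and about three to six times as heavy as the other, nearly empty one; only lifting tells which. Site at its centre, 17 mm above its bottom, z up; it lies flat on a 2 mm thick green mat.
- nest_square_floor (a point): Nest for the motor, with a square pocket 58 x 58 mm. Grey block 90 x 90 x 18 mm, one of four set two by two (their places change) in a shallow black tray, 194 mm square, that may lie turned. The point: centre of the pocket floor, 12 mm above the bench; pocket 10 mm deep, its rim 22 mm above the bench. x and y run square to the pocket's sides; z is up.
- nest_oblong_floor (a point): Nest for the screw box, with an oblong pocket 80 mm long (x) by 60 mm wide (y). Grey block 90 x 90 x 18 mm, one of four set two by two (their places change) in a shallow black tray, 194 mm square, that may lie turned. The point: centre of the pocket floor, 12 mm above the bench; pocket 10 mm deep, its rim 22 mm above the bench. x runs along the pocket's length, y across it; z is up.
- nest_wide_round_floor (a point): Nest for the flanged bearing, with a round pocket 70 mm in diameter. Grey block 90 x 90 x 18 mm, one of four set two by two (their places change) in a shallow black tray, 194 mm square, that may lie turned. The point: centre of the pocket floor, 12 mm above the bench; pocket 10 mm deep, its rim 22 mm above the bench. z is up.
- nest_small_round_floor (a point): Nest for the plain bearing, with a round pocket 48 mm in diameter. Grey block 90 x 90 x 18 mm, one of four set two by two (their places change) in a shallow black tray, 194 mm square, that may lie turned. The point: centre of the pocket floor, 12 mm above the bench; pocket 10 mm deep, its rim 22 mm above the bench. z is up.

How it is judged:
By the outcome, as a careful person would: the job done as asked, in the order asked, and still so for the second after the job is handed in, with the robot touching nothing.
It also fails if it takes over 134 s, if anything falls off the work surface, if the arm or the gripper's body presses on something with over 40 N, if the wrist force passes 120 N, or if a joint passes its speed limit or range.

### The arm

A 6-joint arm with a two-finger parallel gripper is mounted at the origin on the work surface. World frame = base frame: x ahead of the robot, y to its left, z up, the work surface at z = 0. Lengths are in mm, angles in rad, forces in N, time in s.
With the tool pointing down it reaches from about 250 to 775 mm from the base axis. Payload 8.9 kg.
Tool frame: the origin (TCP) lies at the very end of the fingers, on their centre line; the grasp point (between the pads) lies 19 mm behind it; z points along the fingers, y is the line along which they close (so a half turn about z gives the same grasp; the last joint's range is limited). The gripper opens to 85 mm and grips with 20 to 120 N. Pads are 22 mm wide; open, the fingers measure 114 mm over their backs; the gripper's body (76 mm by 85 mm) begins 54 mm behind the grasp point. The pads swing forward as they close: fully open they stand 13 mm farther back than shut.
Start: joints at [1.131, 0.291, -0.153, 1.127, 0, 1.431], TCP at [155.543, 501.428, 207.405] pointing down, gripper open.
Joint ranges: [-2.52, 2.52], [-0.91, 1.74], [-1.3, 1.37], [-1.96, 2.02], [-1.52, 1.47], [-3.14, 3.14]. Speed limits (rad/s): [2.22, 2.22, 2.79, 3.14, 3.14, 3.14].

### API

Orientations are given as [roll, pitch, yaw] about the fixed x, y, z axes, in that order (R = Rz(yaw) Ry(pitch) Rx(roll)).
In Python, from bench import bot, eyes, sign_off gives the robot as it stands. The module is installed in compiled form; this text tells all that it offers.
- The arm moves only by the shell command python3 -m creep 'ROWS'. ROWS is text: rows parted by semicolons, each of 7 numbers parted by spaces: the shift along the tool's x, y, z in mm, then the turn, a rotation vector about the tool's x, y, z in rad, then the opening in per cent of the stroke, from 0 (shut) to 100 (fully open). In form: dx dy dz rx ry rz jaw; .... A call has 1 to 20 rows; each row shifts and turns the commanded pose from where the row before left it, along the tool's axes as they then stand; what a row does not reach is not made up. A row lasts 1/12 s, in which the tool goes at most 41.7 mm and 7.16 degrees, less where a joint would pass 70% of its speed; a pose out of reach is approached as far as the arm can. A call is refused whole if a number of a shift passes 41.7 or a number of a turn 0.125, either way. A call with a gripper value outside its range is refused whole. The fingers move at their own pace and stop on an object; the grip force is fixed at half the most. Time passes only in rows, so rows that do not move let the fingers close. It gives the time, the measured TCP pose, the force, the opening and the grip force at its end, in the units of the state.
- bot.get_obs(): the state, without advancing time (a new reading comes with each control period).
- eyes.snapshot(name): name is "scene" or "top" or "wrist"; returns (picture, depth): 400x640x3 uint8, red, green, blue; 400x640 float32, mm along the optical axis (not along the pixel's ray), 0 where there is no reading.
- eyes.camera_info(name): a dict with "mtx" (3x3 intrinsics, pixels), "eye" and "attitude" of the camera in the world; the wrist camera has in their place "T_tool_cam" (4x4, takes a point from camera to tool coordinates, whose origin is the TCP and whose axes are the flange's). Camera axes: x right, y down, z forward; pixel columns grow to the right and rows downward; lengths in mm; the calibration is good to about 2 mm. A picture is of the moment at which its call begins: read the wrist's pose just before it. camera_info takes no time and is no camera call.
- sign_off(): hands the job in; it is judged then, once.
The state is a dict: "time_s": time; "joint_pos": joint angles; "joint_vel": joint speeds; "joint_torque": joint torques, N m; "ee_pos": TCP position; "ee_rot": TCP orientation; "wrist_force": force on the tool from outside, world axes, zero at the start; "moment": the same for the moment, N m; "width": opening from 0.0 (shut) to 1.0 (fully open); "finger_force": force on a finger pad.
Only numpy, scipy, OpenCV 4.12 (cv2) and the standard library are available. Lean on these libraries where they do the work, as an engineer would, in place of code of your own. Each camera call takes 0.05 s, during which the arm holds its last target. There are 200 camera calls.

## Working session

There is one attempt and no reset: what is moved stays moved. The work goes in short steps, Python scripts to look and compute and a shell command to move; the robot and the scene stay as the last step left them, time stands still between calls to the robot, and variables do not carry over. Pictures are saved under pics/ and viewed, at most 14 in all, crops included, and the job is handed in when it is done.

```bash
mkdir -p pics
python3 - <<'E'
from bench import bot,eyes
import cv2,numpy as np
o=bot.get_obs();print(o)
for n in("top","scene"):
    p,d=eyes.snapshot(n);cv2.imwrite(f"pics/{n}0.png",p[:,:,::-1]);np.save(f"{n}0.npy",d);print(n,eyes.camera_info(n))
print(eyes.camera_info("wrist"))
E
```

```text
{'time_s': 0.0, 'joint_pos': array([ 1.13069609e+00,  2.91262322e-01, -1.54146185e-01,  1.12670620e+00,
        1.90193009e-05,  1.43148150e+00]), 'joint_vel': array([-1.68238028e-04,  9.40601064e-05,  2.84513448e-04,  1.74789690e-04,
       -9.75955850e-04,  5.97941054e-04]), 'joint_torque': array([-5.70686516e-04, -5.37142861e+01,  3.31378019e+01,  1.57915108e-02,
       -2.06232130e-04, -2.70411363e-06]), 'ee_pos': array([155.33212007, 500.99031216, 206.83425161]), 'ee_rot': array([-3.14028969e+00, -2.01910557e-04,  2.84080710e+00]), 'wrist_force': array([ 0.85281947, -0.22762138, -0.21088704]), 'moment': array([0.01068542, 0.00798405, 0.02664239]), 'finger_force': 0.0, 'width': 1.0015206841161526}
top {'mtx': array([[363.48333246,   0.        , 323.87314733],
       [  0.        , 363.48333246, 198.61906863],
       [  0.        ,   0.        ,   1.        ]]), 'eye': array([347.5295172 ,   3.41234458, 841.62726352]), 'attitude': array([-2.91801398, -0.00690202, -1.58915376])}
scene {'mtx': array([[434.67040557,   0.        , 320.47453293],
       [  0.        , 434.67040557, 199.50771017],
       [  0.        ,   0.        ,   1.        ]]), 'eye': array([1072.17204338, -237.17324808,  816.76705288]), 'attitude': array([-2.45263985, -0.01782554,  1.19141403])}
{'mtx': array([[327.37117048,   0.        , 321.19576763],
       [  0.        , 327.37117048, 195.76728486],
       [  0.        ,   0.        ,   1.        ]]), 'T_tool_cam': array([[-7.42714070e-04, -9.55504497e-01, -2.94975599e-01,
         7.55270038e+01],
       [ 9.99999694e-01, -6.37322204e-04, -4.53426016e-04,
        -5.55530259e-01],
       [ 2.45256099e-04, -2.94975845e-01,  9.55504678e-01,
        -1.67755004e+02],
       [ 0.00000000e+00,  0.00000000e+00,  0.00000000e+00,
         1.00000000e+00]])}
```

View pics/top0.png

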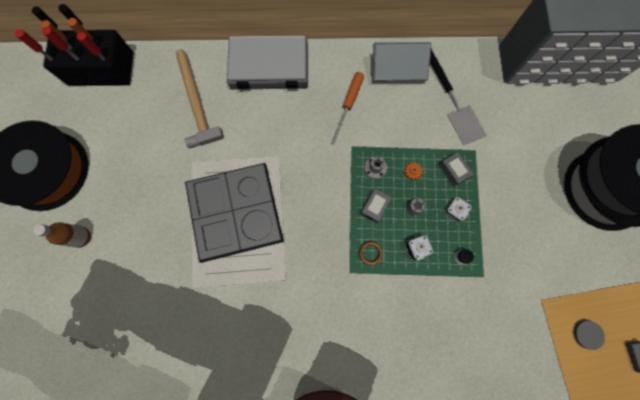

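View pics/scene0.png

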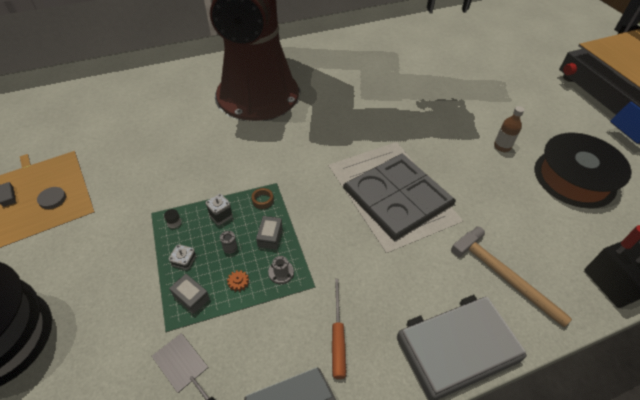

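The top view shows the tray at about (235,212) and the mat at (415,210). On the mat are a flanged bearing (376,167), a plain bearing (417,206), boxes at (457,168) and (376,205), and motors at (420,247) and (459,209). Next I'll measure from the depth and check with enlarged crops.

```bash
cat > h.py <<'E'
import numpy as np,cv2
from scipy.spatial.transform import Rotation as R
from bench import bot,eyes
def cam(n,obs=None):
    i=eyes.camera_info(n)
    if n=="wrist":
        T=np.eye(4);T[:3,:3]=R.from_euler("xyz",obs["ee_rot"]).as_matrix();T[:3,3]=obs["ee_pos"]
        T=T@i["T_tool_cam"];return i["mtx"],T[:3,:3],T[:3,3]
    return i["mtx"],R.from_euler("xyz",i["attitude"]).as_matrix(),np.array(i["eye"])
def cloud(d,c):
    K,r,e=c;v,u=np.mgrid[:d.shape[0],:d.shape[1]]
    p=np.stack([(u-K[0,2])/K[0,0]*d,(v-K[1,2])/K[1,1]*d,d],-1)
    return p@r.T+e
def ray(uv,z,c):
    K,r,e=c;uv=np.atleast_2d(uv).astype(float)
    q=np.c_[(uv[:,0]-K[0,2])/K[0,0],(uv[:,1]-K[1,2])/K[1,1],np.ones(len(uv))]@r.T
    return e+q*((z-e[2])/q[:,2:])
E
python3 - <<'E'
from h import *
d=np.load("top0.npy");c=cam("top");P=cloud(d,c);z=P[...,2]
print("bench z",np.median(z[300:340,500:540]),np.median(z[150:270,350:480]))
m=((z>12)&(z<90)).astype(np.uint8);m[:,:345]=0;m[:,488:]=0;m[:145]=0;m[280:]=0
n,l,s,_=cv2.connectedComponentsWithStats(m)
for i in range(1,n):
    if s[i,4]<30: continue
    zz=z[l==i];t=np.percentile(zz,80);k=(l==i)&(abs(z-t)<5);q=P[k][:,:2].astype(np.float32)
    print(s[i],"ztop",round(float(t),1),"max",zz.max().round(1),cv2.minAreaRect(q))
# tray
k=((z>8)&(z<40)).astype(np.uint8);k[:,:175]=0;k[:,295:]=0;k[:155]=0;k[275:]=0
cs=max(cv2.findContours(k,0,1)[0],key=cv2.contourArea)
print("tray",cv2.minAreaRect(P[cs[:,0,1],cs[:,0,0],:2].astype(np.float32)))
im=cv2.imread("pics/top0.png")
a=cv2.resize(im[150:275,170:300],None,fx=3,fy=3,interpolation=2);b=cv2.resize(im[140:282,345:487],None,fx=2.8,fy=2.8,interpolation=2)
h=max(a.shape[0],b.shape[0]);o=np.zeros((h,a.shape[1]+b.shape[1],3),np.uint8);o[:a.shape[0],:a.shape[1]]=a;o[:b.shape[0],a.shape[1]:]=b
cv2.imwrite("pics/crop1.png",cv2.convertScaleAbs(o,alpha=1.5))
E
```

```text
bench z 0.8938928950031482 3.469443354231373
[440 152  33  34 618] ztop 37.9 max 41.2 ((599.6546020507812, -316.9965515136719), (65.06934356689453, 45.48891067504883), 29.891756057739258)
[366 156  21  21 234] ztop 44.2 max 46.9 ((612.074462890625, -129.3652801513672), (29.698123931884766, 31.086763381958008), 68.94158935546875)
[404 162  19  18 217] ztop 20.6 max 23.7 ((600.9962158203125, -219.02801513671875), (35.85675811767578, 43.68313217163086), 48.658573150634766)
[361 189  30  34 573] ztop 38.0 max 41.1 ((514.7744140625, -122.93804168701172), (43.94255065917969, 65.48540496826172), 59.75886917114258)
[446 197  25  24 367] ztop 26.5 max 44.0 ((505.0264587402344, -315.1434020996094), (42.75684356689453, 42.0444221496582), 52.97684097290039)
[407 198  18  17 213] ztop 44.5 max 47.0 ((510.4293212890625, -214.30242919921875), (30.782791137695312, 30.47933578491211), 70.1341323852539)
[405 236  28  24 453] ztop 52.5 max 68.9 ((416.9266662597656, -212.4528350830078), (41.78285598754883, 42.669979095458984), 18.725618362426758)
[359 242  23  23 212] ztop 21.8 max 24.4 ((407.53143310546875, -107.0924301147461), (49.591121673583984, 49.171913146972656), 88.79566192626953)
[457 249  17  15 193] ztop 33.9 max 36.1 ((396.47979736328125, -317.21441650390625), (30.415430068969727, 29.542680740356445), 17.019540786743164)
tray ((510.7109069824219, 205.87704467773438), (194.78895568847656, 194.44375610351562), 13.190242767333984)
```

View pics/crop1.png

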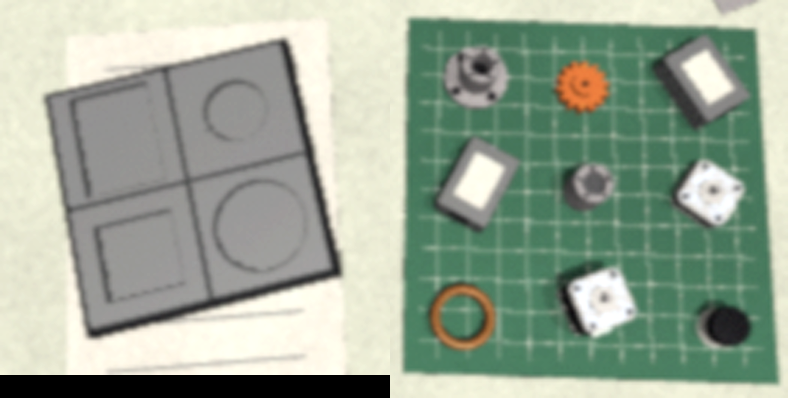

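The crop shows the tray nests. Oblong is top-left (crop 120,140), small round top-right (235,110), square bottom-left (140,256) and wide round bottom-right (260,226). The long motor is the tall one at top-image (420,247). All heights match the given sizes within about 1.5 mm. Next I'll measure the pockets and write a planning helper.

```bash
cat > plan.py <<'E'
import sys
from h import *
def rep():
    o=bot.get_obs();print("t",round(o["time_s"],2),"p",o["ee_pos"].round(1),"yaw",np.degrees(o["ee_rot"][2]).round(1),"tilt",np.degrees(o["ee_rot"][:2]).round(2),"F",o["wrist_force"].round(1),"w",round(o["width"],3),"ff",round(o["finger_force"],1));return o
def plan(x,y,z,yawdeg):
    """print the turn about tool z needed, then tool-axis shifts AFTER that turn"""
    o=rep();rot=o["ee_rot"];dy=(yawdeg-np.degrees(rot[2])+180)%360-180
    a=np.radians(yawdeg);w=np.array([x,y,z])-o["ee_pos"]
    print("rz %.3f  shift %.1f %.1f %.1f"%(-np.radians(dy),w[0]*np.cos(a)+w[1]*np.sin(a),w[0]*np.sin(a)-w[1]*np.cos(a),-w[2]))
if __name__=="__main__":
    plan(*map(float,sys.argv[1:5])) if len(sys.argv)>4 else rep()
E
python3 - <<'E'
from h import *
c=cam("top");im=cv2.imread("pics/top0.png")
for n,px in dict(wide=(256.7,225.3),small=(248.3,186.7),square=(216.7,235.3),oblong=(210,196.7)).items():
    print(n,ray(px,22,c)[0].round(1))
C=np.array([510.7,205.9]);a=np.radians(13.2);u=np.array([np.cos(a),np.sin(a)]);v=np.array([-u[1],u[0]])
for s in(1,-1):
  for t in(1,-1): print(s,t,(C+46*s*u+46*t*v).round(1))
P=cloud(np.load("top0.npy"),c)
# pocket floors by depth
z=P[...,2]; print("rim z",z[186,232:236].round(1),"floors",z[187,250].round(1),z[225,257].round(1),z[235,217].round(1),z[197,210].round(1))
E
python3 plan.py 417 -212.5 130 198.7
```

```text
wide [474.2 148.1  22. ]
small [565.1 169.6  22. ]
square [453.  237.7  22. ]
oblong [542.7 257.3  22. ]
1 1 [545.  261.2]
1 -1 [566.  171.6]
-1 1 [455.4 240.2]
-1 -1 [476.4 150.6]
rim z [21.4 20.8 23.3 25.8] floors 13.6 10.6 13.7 11.9
t 0.1 p [155.4 501.1 206.9] yaw 162.8 tilt [-1.7994e+02 -1.0000e-02] F [-0.2 -0.   0.2] w 1.002 ff 0.0
rz -0.627  shift -19.0 -759.8 76.9
```

```bash
python3 -m creep '0 0 12 0 0 -0.1045 100;0 0 13 0 0 -0.1045 100;0 0 13 0 0 -0.1045 100;0 0 13 0 0 -0.1045 100;0 0 13 0 0 -0.1045 100;0 0 13 0 0 -0.1045 100;-1 -15 0 0 0 0 100;-1 -30 0 0 0 0 100;-1 -38 0 0 0 0 100;-1 -38 0 0 0 0 100;-1 -38 0 0 0 0 100;-1 -38 0 0 0 0 100;-1 -38 0 0 0 0 100;-1 -38 0 0 0 0 100'; python3 -m creep '-1 -38 0 0 0 0 100;-1 -38 0 0 0 0 100;-1 -38 0 0 0 0 100;-1 -38 0 0 0 0 100;-1 -38 0 0 0 0 100;-1 -38 0 0 0 0 100;-1 -38 0 0 0 0 100;-1 -38 0 0 0 0 100;-1 -38 0 0 0 0 100;-1 -38 0 0 0 0 100;-1 -30 0 0 0 0 100;-1 -20 0 0 0 0 100;0 0 0 0 0 0 100'; python3 plan.py 417 -212.5 130 198.7
python3 - <<'E'
from h import *
o=bot.get_obs();p,d=eyes.snapshot("wrist");cv2.imwrite("pics/w1.png",p[:,:,::-1])
P=cloud(d,cam("wrist",o));z=P[...,2]
def blk(lo,hi,ctr,r=45):
    m=(z>lo)&(z<hi)&(np.hypot(P[...,0]-ctr[0],P[...,1]-ctr[1])<r)
    return m.sum(),cv2.minAreaRect(P[m][:,:2].astype(np.float32)) if m.sum()>20 else 0
for n,lo,hi,c in [("motor",44,56,(417,-212)),("plain",38,50,(510,-214)),("short",18,30,(505,-315)),("boxb",32,42,(515,-123))]: print(n,blk(lo,hi,c))
E
```

```text
time_s: 1.27
ee_pos: [250.5, 243.7, 130.3]
ee_rot: [-3.141, 0.0, -2.815]
wrist_force: [1.6, 0.0, 0.4]
width: 0.996
finger_force: 0.0
time_s: 2.35
ee_pos: [401.3, -161.7, 130.3]
ee_rot: [-3.14, 0.001, -2.819]
wrist_force: [-0.9, 0.6, 0.7]
width: 0.996
finger_force: 0.0
t 2.35 p [ 401.3 -161.7  130.3] yaw -161.5 tilt [-1.799e+02  4.000e-02] F [-0.9  0.6  0.7] w 0.996 ff 0.0
rz -0.003  shift 1.4 -53.1 0.3
motor (np.int64(2768), ((415.9259948730469, -213.27130126953125), (42.48523712158203, 42.36370086669922), 19.32139015197754))
plain (np.int64(540), ((507.7201843261719, -208.20152282714844), (32.2696533203125, 17.325611114501953), 14.11448860168457))
short (np.int64(2060), ((504.1405029296875, -316.1668701171875), (41.93829345703125, 44.520538330078125), 53.040523529052734))
boxb (np.int64(2905), ((513.7042236328125, -124.00251770019531), (44.534706115722656, 65.55024719238281), 59.693084716796875))
```

View pics/w1.png

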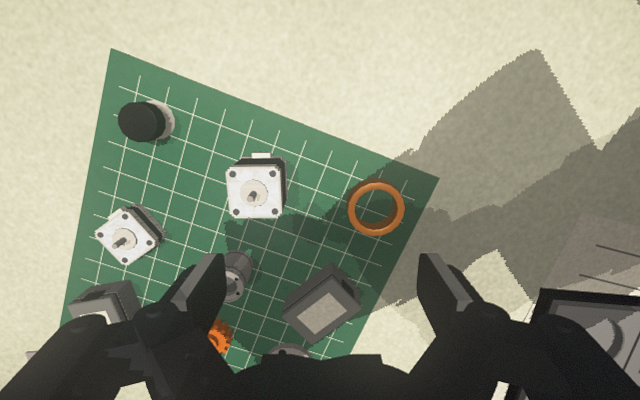

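The wrist view shows the long motor at (255,190), with its socket toward the top of the image (tool +x), clear of the fingers. Both cameras agree to about 1 mm. Moving on to grasp it.

```bash
python3 -m creep '0.5 -15 0 0 0 0.004 100;0.5 -18 0 0 0 0.004 100;0.5 -14 5 0 0 0 100;0.5 -6.5 10 0 0 0 100;0 0 20 0 0 0 100;0 0 25 0 0 0 100;0 0 20 0 0 0 100;0 0 10 0 0 0 100;0 0 0 0 0 0 100'; python3 plan.py 416.5 -213 20 199
```

```text
time_s: 3.15
ee_pos: [412.6, -207.7, 37.6]
ee_rot: [3.137, -0.003, -2.823]
wrist_force: [-1.1, -0.4, -0.1]
width: 1.0
finger_force: 0.0
t 3.15 p [ 412.6 -207.7   37.6] yaw -161.7 tilt [ 1.7976e+02 -1.7000e-01] F [-1.1 -0.4 -0.1] w 1.0 ff 0.0
rz -0.013  shift -2.0 -6.3 17.6
```

```bash
python3 -m creep '-1 -3 3 0 0 -0.01 100;-1 -3.3 5 0 0 0 100;0 0 5.5 0 0 0 100;0 0 4 0 0 0 100;0 0 0 0 0 0 100;0 0 0 0 0 0 100'; python3 plan.py 416.5 -213 20 199
```

```text
time_s: 3.65
ee_pos: [418.5, -214.7, 22.8]
ee_rot: [3.141, -0.0, -2.813]
wrist_force: [-0.1, -0.0, -0.3]
width: 0.999
finger_force: 0.0
t 3.65 p [ 418.5 -214.7   22.8] yaw -161.2 tilt [ 1.7998e+02 -1.0000e-02] F [-0.1 -0.  -0.3] w 0.999 ff 0.0
rz -0.003  shift 1.3 2.2 2.8
```

```bash
python3 -m creep '1.3 2.2 2.5 0 0 0 100;0 0 0 0 0 0 80;0 0 0 0 0 0 30;0 0 0 0 0 0 10;0 0 0 0 0 0 10;0 0 0 0 0 0 10;0 0 0 0 0 0 10;0 0 0 0 0 0 10;0 0 0 0 0 0 10'; python3 plan.py 454.2 239 130 193.2
```

```text
time_s: 4.4
ee_pos: [416.9, -213.1, 21.0]
ee_rot: [-3.141, 0.0, -2.813]
wrist_force: [-2.6, 2.0, 8.7]
width: 0.463
finger_force: 59.2
t 4.4 p [ 416.9 -213.1   21. ] yaw -161.2 tilt [-1.7998e+02  2.0000e-02] F [-2.6  2.   8.7] w 0.463 ff 59.2
rz 0.098  shift -139.5 431.7 -109.0
```

```bash
python3 -m creep '0 0 -6 0 0 0 10;0 0 -15 0 0 0.02 10;0 0 -22 0 0 0.026 10;0 0 -24 0 0 0.026 10;0 0 -22 0 0 0.026 10;0 0 -14 0 0 0 10;0 0 -6 0 0 0 10;0 0 0 0 0 0 10'; python3 -m creep '-3.7 11.5 0 0 0 0 10;-7.5 23 0 0 0 0 10;-10.6 33 0 0 0 0 10;-10.6 33 0 0 0 0 10;-10.6 33 0 0 0 0 10;-10.6 33 0 0 0 0 10;-10.6 33 0 0 0 0 10;-10.6 33 0 0 0 0 10;-10.6 33 0 0 0 0 10;-10.6 33 0 0 0 0 10;-10.6 33 0 0 0 0 10;-10.6 33 0 0 0 0 10;-10.6 33 0 0 0 0 10;-7.5 23 0 0 0 0 10;-3.7 11.5 0 0 0 0 10;0 0 0 0 0 0 10;0 0 0 0 0 0 10;0 0 0 0 0 0 10'; python3 plan.py 454.2 239 31 193.2;  python3 - <<'E'
from h import *
o=bot.get_obs();p,d=eyes.snapshot("wrist");cv2.imwrite("pics/w2.png",p[:,:,::-1])
E
```

```text
time_s: 5.07
ee_pos: [417.3, -213.6, 130.5]
ee_rot: [-3.14, 0.001, -2.911]
wrist_force: [-0.1, -0.0, -3.4]
width: 0.459
finger_force: 61.3
time_s: 6.57
ee_pos: [452.6, 238.2, 128.6]
ee_rot: [-3.141, -0.002, -2.912]
wrist_force: [0.6, 1.1, -4.1]
width: 0.457
finger_force: 61.5
t 6.57 p [452.6 238.2 128.6] yaw -166.8 tilt [-1.7996e+02 -1.1000e-01] F [ 0.6  1.1 -4.1] w 0.457 ff 61.5
rz -0.000  shift -1.7 0.4 97.6
```

View pics/w2.png

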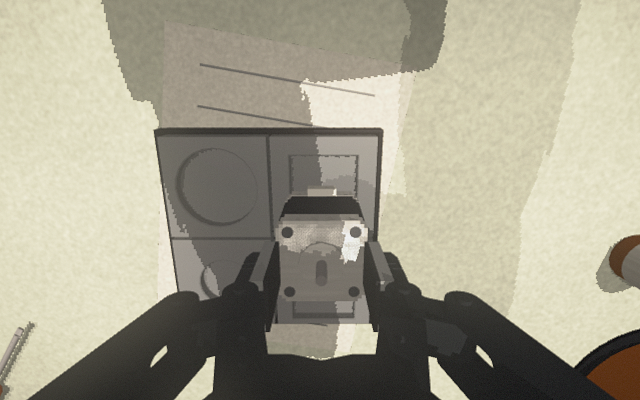

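The motor is held upright. The square pocket's near edge is at row 155, columns 289–357, and the wide round centre is near (217,187). Cross-checking the nest positions from this view.

Run:
```python
from h import *
o=bot.get_obs();c=cam("wrist",o)
q=ray([(289,155),(357,155),(217,187),(179,187),(257,187),(155,129),(382,129)],22,c)[:,:2]
print(q.round(1)); print(np.linalg.norm(q[0]-q[1]),np.linalg.norm(q[3]-q[4]))
tx=np.array([np.cos(np.radians(193.2)),np.sin(np.radians(193.2))]);print("sq centre",(q[:2].mean(0)-29*tx).round(1))
```

```text
[[432.7 204.8]
 [419.6 260.8]
 [474.4 149.3]
 [482.  117. ]
 [466.5 183.3]
 [436.6  92.6]
 [394.  275.4]]
57.495671968884686 67.988622875094
sq centre [454.4 239.4]
```

Agreement is within 1 mm, so I'm lowering it.

```bash
python3 -m creep '-0.8 0.2 8 0 0 0 10;-0.8 0.2 18 0 0 0 10;0 0 24 0 0 0 10;0 0 20 0 0 0 10;0 0 12 0 0 0 10;0 0 6 0 0 0 10;0 0 3 0 0 0 10;0 0 0 0 0 0 10;0 0 2 0 0 0 10;0 0 2 0 0 0 10;0 0 1 0 0 0 10;0 0 0 0 0 0 10;0 0 0 0 0 0 10'; python3 plan.py 454.2 239 31 193.2
```

```text
time_s: 7.7
ee_pos: [455.1, 240.0, 33.7]
ee_rot: [3.142, 0.0, -2.911]
wrist_force: [-0.4, -0.8, -4.0]
width: 0.464
finger_force: 61.5
t 7.7 p [455.1 240.   33.7] yaw -166.8 tilt [1.8e+02 3.0e-02] F [-0.4 -0.8 -4. ] w 0.464 ff 61.5
rz -0.000  shift 1.1 -0.8 2.7
```

```bash
python3 -m creep '0.5 -0.4 1 0 0 0 10;0 0 1 0 0 0 10;0 0 0.7 0 0 0 10;0 0 0 0 0 0 10;0 0 0 0 0 0 10'; python3 plan.py
```

```text
time_s: 8.12
ee_pos: [454.7, 239.5, 31.1]
ee_rot: [3.142, 0.0, -2.911]
wrist_force: [-1.6, -0.2, 4.5]
width: 0.457
finger_force: 62.5
t 8.12 p [454.7 239.5  31.1] yaw -166.8 tilt [1.8e+02 2.0e-02] F [-1.6 -0.2  4.5] w 0.457 ff 62.5
```

```bash
python3 -m creep '0 0 0 0 0 0 40;0 0 0 0 0 0 70;0 0 0 0 0 0 100;0 0 0 0 0 0 100;0 0 0 0 0 0 100;0 0 -6 0 0 0 100;0 0 -15 0 0 0 100;0 0 -25 0 0 0 100;0 0 -25 0 0 0 100;0 0 -20 0 0 0 100;0 0 -8 0 0 0 100;0 0 0 0 0 0 100;0 0 0 0 0 0 100'; python3 plan.py 611.5 -130 115 193.2
```

```text
time_s: 9.2
ee_pos: [454.5, 239.4, 129.4]
ee_rot: [3.142, 0.0, -2.911]
wrist_force: [0.5, -0.4, -0.2]
width: 1.0
finger_force: 0.0
t 9.2 p [454.5 239.4 129.4] yaw -166.8 tilt [1.8e+02 1.0e-02] F [ 0.5 -0.4 -0.2] w 1.0 ff 0.0
rz -0.000  shift -68.5 -395.5 14.4
```

```bash
python3 -m creep '-2 -11.5 0 0 0 0 100;-4 -23 0 0 0 0 100;-5.7 -32.7 0 0 0 0 100;-5.7 -32.7 0 0 0 0 100;-5.7 -32.7 0 0 0 0 100;-5.7 -32.7 0 0 0 0 100;-5.7 -32.7 0 0 0 0 100;-5.7 -32.7 0 0 0 0 100;-5.7 -32.7 0 0 0 0 100;-5.7 -32.7 0 0 0 0 100;-5.7 -32.7 0 0 0 0 100;-5.7 -32.7 0 0 0 0 100;-4 -23 0 0 0 0 100;-2 -11.5 14 0 0 0 100;0 0 0 0 0 0 100;0 0 0 0 0 0 100;0 0 0 0 0 0 100'; python3 plan.py 611.5 -130 16 193.2
```

```text
time_s: 10.62
ee_pos: [610.9, -129.1, 114.5]
ee_rot: [3.14, -0.002, -2.911]
wrist_force: [0.0, -0.1, -0.5]
width: 0.997
finger_force: 0.0
t 10.62 p [ 610.9 -129.1  114.5] yaw -166.8 tilt [ 1.799e+02 -1.200e-01] F [ 0.  -0.1 -0.5] w 0.997 ff 0.0
rz 0.001  shift -0.4 -1.0 98.5
```

```bash
python3 -m creep '-0.4 -1 8 0 0 0 100;0 0 20 0 0 0 100;0 0 25 0 0 0 100;0 0 20 0 0 0 100;0 0 14 0 0 0 100;0 0 8 0 0 0 100;0 0 3.5 0 0 0 100;0 0 0 0 0 0 100;0 0 0 0 0 0 60;0 0 0 0 0 0 20;0 0 0 0 0 0 10;0 0 0 0 0 0 10;0 0 0 0 0 0 10;0 0 0 0 0 0 10;0 0 0 0 0 0 10'; python3 plan.py 475 149.3 105 193.2
```

```text
time_s: 11.87
ee_pos: [615.9, -128.6, 22.3]
ee_rot: [3.139, 0.008, -2.909]
wrist_force: [-6.5, 19.4, 46.5]
width: 0.115
finger_force: 51.1
t 11.87 p [ 615.9 -128.6   22.3] yaw -166.7 tilt [179.85   0.47] F [-6.5 19.4 46.5] w 0.115 ff 51.1
rz 0.002  shift 73.7 302.7 -82.7
```

Width 0.115 and a 46 N upward force mean that wasn't a proper grasp. Opening gently and looking.

Run:
```python
from h import *
p,d=eyes.snapshot("wrist");p2,d2=eyes.snapshot("top")
t=cv2.resize(p2[140:282,345:487],(400,400),interpolation=2)
cv2.imwrite("pics/w3.png",np.hstack([p[:,100:500],t])[:,:,::-1])
```

```text
(no output)
```

View pics/w3.png

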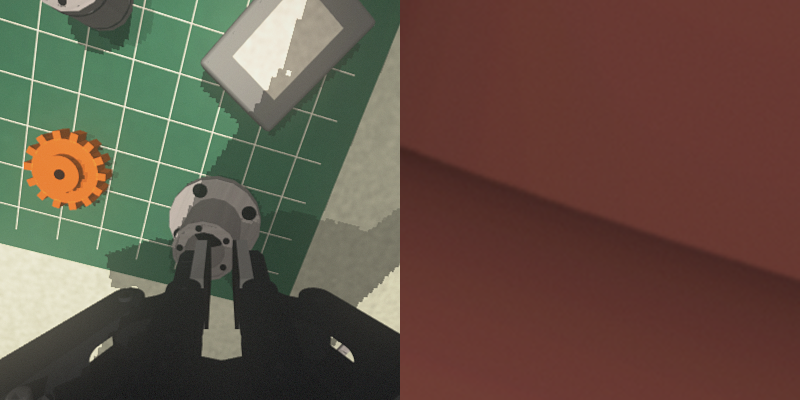

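The fingers slid off the far side of the barrel, so it stands nearer the robot than I aimed for, or was squeezed that way. It is still upright on the mat. Opening, lifting and backing off to re-measure.

```bash
python3 -m creep '0 0 -1 0 0 0 20;0 0 -2 0 0 0 60;0 0 -3 0 0 0 100;0 0 -2 0 0 0 100;0 0 -8 0 0 0 100;0 0 -20 0 0 0 100;-5 0 -25 0 0 0 100;-15 0 -25 0 0 0 100;-25 0 -20 0 0 0 100;-25 0 -8 0 0 0 100;-20 0 0 0 0 0 100;0 0 0 0 0 0 100;0 0 0 0 0 0 100;0 0 0 0 0 0 100'
python3 - <<'E'
from plan import *
o=rep();p,d=eyes.snapshot("wrist");cv2.imwrite("pics/w4.png",p[:,:,::-1])
c=cam("wrist",o);P=cloud(d,c);z=P[...,2]
def circ(m):
    q=P[m][:,:2];h=cv2.minEnclosingCircle(q.astype(np.float32));return m.sum(),h
r=np.hypot(P[...,0]-600,P[...,1]+130)
print("flange",circ((r<50)&(z>7)&(z<14)),"top",circ((r<50)&(z>41)&(z<49)))
r=np.hypot(P[...,0]-508,P[...,1]+213)
print("plain top",circ((r<35)&(z>41)&(z<49)))
c=cam("top");print("top0 flange",ray((375.7,167.9),10,c))
E
```

```text
time_s: 13.13
ee_pos: [699.3, -110.9, 130.5]
ee_rot: [3.141, -0.002, -2.912]
wrist_force: [-0.1, 0.3, -0.6]
width: 1.0
finger_force: 0.0
t 13.13 p [ 699.3 -110.9  130.5] yaw -166.8 tilt [ 1.7996e+02 -1.0000e-01] F [-0.1  0.3 -0.6] w 1.0 ff 0.0
flange (np.int64(1921), ((595.2896728515625, -128.18441772460938), 44.49449157714844)) top (np.int64(974), ((612.462158203125, -132.03819274902344), 15.919166564941406))
plain top (np.int64(0), ((0.0, 0.0), 0.0))
top0 flange [[ 609.84069943 -131.28494623   10.        ]]
```

View pics/w4.png

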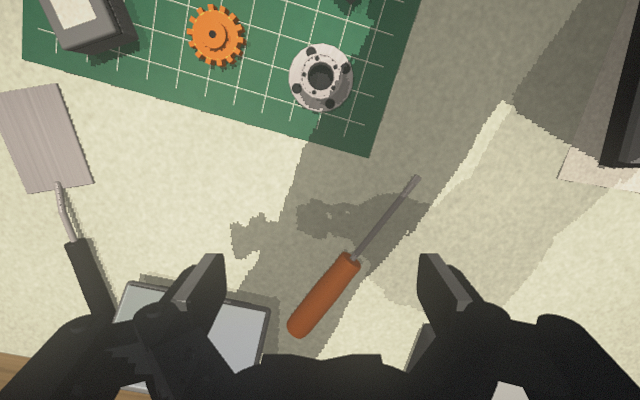

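The bearing is upright at (320,78), with its top circle measured at (612.5,-132.0), radius 15.9 mm as it should be. The TCP is evidently defined with the jaws open, so the tips swing forward on closing and struck the flange (tips at about z 10). I'll grip higher and look before closing fully.

```bash
python3 plan.py 612.5 -132 130 193.2; python3 -m creep '8 1 0 0 0 0 90;20 0 0 0 0 0 80;25 0 0 0 0 0 80;20 0 0 0 0 0 80;12 0 0 0 0 0 80;4 0 0 0 0 0 80;0 0 0 0 0 0 80;0 0 0 0 0 0 80'; python3 plan.py 612.5 -132 30 193.2
```

```text
t 13.18 p [ 699.2 -111.   130.7] yaw -166.8 tilt [ 1.7996e+02 -9.0000e-02] F [ 0.2 -0.9  0.3] w 1.004 ff 0.0
rz -0.001  shift 89.2 -0.7 0.7
time_s: 13.85
ee_pos: [613.7, -130.3, 131.5]
ee_rot: [-3.141, 0.001, -2.912]
wrist_force: [-0.2, -0.1, 1.0]
width: 0.801
finger_force: 0.0
t 13.85 p [ 613.7 -130.3  131.5] yaw -166.8 tilt [-1.7999e+02  3.0000e-02] F [-0.2 -0.1  1. ] w 0.801 ff 0.0
rz -0.001  shift 1.6 -1.4 101.5
```

```bash
python3 -m creep '1.6 -1.4 10 0 0 0 80;0 0 20 0 0 0 80;0 0 25 0 0 0 80;0 0 20 0 0 0 80;0 0 14 0 0 0 80;0 0 8 0 0 0 80;0 0 4 0 0 0 70;0 0 0 0 0 0 50;0 0 0 0 0 0 50;0 0 0 0 0 0 50;0 0 0 0 0 0 50'; python3 plan.py 612.5 -132 30 193.2;python3 - <<'E'
from plan import *
o=bot.get_obs();p,d=eyes.snapshot("wrist");cv2.imwrite("pics/w5.png",p[100:,120:520][:,:,::-1])
c=cam("wrist",o);P=cloud(d,c);z=P[...,2]
r=np.hypot(P[...,0]-612,P[...,1]+131);m=(r<22)&(z>41)&(z<47);print(m.sum(),cv2.minEnclosingCircle(P[m][:,:2].astype(np.float32)))
E
```

```text
time_s: 14.77
ee_pos: [613.0, -132.0, 31.2]
ee_rot: [-3.141, 0.001, -2.911]
wrist_force: [0.4, -0.2, -0.1]
width: 0.501
finger_force: 0.0
t 14.77 p [ 613.  -132.    31.2] yaw -166.8 tilt [-1.7995e+02  8.0000e-02] F [ 0.4 -0.2 -0.1] w 0.501 ff 0.0
rz -0.000  shift 0.5 0.2 1.2
1916 ((612.4105224609375, -132.19435119628906), 16.238750457763672)
```

View pics/w5.png

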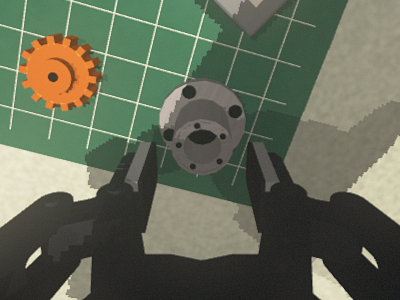

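The fingers straddle the barrel at (203,145) in the crop, but the tips look set back along tool x. Measuring the fingertips in the tool frame from depth.

Run:
```python
from plan import *
p,d=eyes.snapshot("wrist");i=eyes.camera_info("wrist");T=i["T_tool_cam"]
P=cloud(d,(i["mtx"],T[:3,:3],T[:3,3]))
for v in range(235,340,12):
    print(v,[(u,*P[v,u].round(0)) for u in (262,268,273,372,378,384)])
```

```text
235 [(262, np.float64(-12.0), np.float64(-39.0), np.float64(29.0)), (268, np.float64(-11.0), np.float64(-35.0), np.float64(27.0)), (273, np.float64(-11.0), np.float64(-32.0), np.float64(28.0)), (372, np.float64(-12.0), np.float64(33.0), np.float64(28.0)), (378, np.float64(-11.0), np.float64(36.0), np.float64(27.0)), (384, np.float64(-11.0), np.float64(40.0), np.float64(28.0))]
247 [(262, np.float64(12.0), np.float64(-26.0), np.float64(-37.0)), (268, np.float64(12.0), np.float64(-24.0), np.float64(-37.0)), (273, np.float64(12.0), np.float64(-22.0), np.float64(-37.0)), (372, np.float64(12.0), np.float64(22.0), np.float64(-37.0)), (378, np.float64(12.0), np.float64(25.0), np.float64(-37.0)), (384, np.float64(12.0), np.float64(27.0), np.float64(-37.0))]
259 [(262, np.float64(12.0), np.float64(-24.0), np.float64(-49.0)), (268, np.float64(12.0), np.float64(-22.0), np.float64(-48.0)), (273, np.float64(7.0), np.float64(-22.0), np.float64(-38.0)), (372, np.float64(10.0), np.float64(21.0), np.float64(-44.0)), (378, np.float64(12.0), np.float64(23.0), np.float64(-48.0)), (384, np.float64(12.0),
[... 1611 characters left out ...]
5.0)), (268, np.float64(-10.0), np.float64(-22.0), np.float64(-57.0)), (273, np.float64(-77.0), np.float64(-35.0), np.float64(30.0)), (372, np.float64(-77.0), np.float64(36.0), np.float64(30.0)), (378, np.float64(-5.0), np.float64(21.0), np.float64(-64.0)), (384, np.float64(17.0), np.float64(17.0), np.float64(-92.0))]
331 [(262, np.float64(-10.0), np.float64(-23.0), np.float64(-65.0)), (268, np.float64(-88.0), np.float64(-39.0), np.float64(31.0)), (273, np.float64(-88.0), np.float64(-35.0), np.float64(30.0)), (372, np.float64(-87.0), np.float64(36.0), np.float64(30.0)), (378, np.float64(-9.0), np.float64(21.0), np.float64(-65.0)), (384, np.float64(18.0), np.float64(16.0), np.float64(-99.0))]
```

The depth shows the real fingertips about 33 mm behind the reported TCP when half open (world z about 64, above the bearing's 44 mm top). So the earlier failure was the tips landing on top of the barrel, and I must go lower than the nominal TCP suggests. Descending in stages while watching force.

```bash
cat > tip.py <<'E'
from plan import *
o=rep();p,d=eyes.snapshot("wrist");i=eyes.camera_info("wrist");T=i["T_tool_cam"]
P=cloud(d,(i["mtx"],T[:3,:3],T[:3,3]));W=cloud(d,cam("wrist",o))
for s in(-1,1):
    m=(np.abs(P[...,0])<16)&(s*P[...,1]>5)&(s*P[...,1]<60)&(P[...,2]>-70)&(P[...,2]<-3)&(d>0)
    q=P[m];w=W[m];k=q[:,0]>9
    if k.sum()>5:print(s,m.sum(),"tool z max at front edge",np.percentile(q[k,2],[99.5,95,80]).round(1),"y",np.abs(q[k,1]).min().round(1),"x",np.percentile(q[:,0],[2,98]).round(1),"world z",np.percentile(w[k,2],1).round(1))
E
python3 -m creep '0 0 0 0 0 0 80;0 0 0 0 0 0 80;0 0 0 0 0 0 80;0 0 0 0 0 0 80'; python3 tip.py; python3 -m creep '0 0 6 0 0 0 80;0 0 8 0 0 0 80;0 0 6 0 0 0 80;0 0 0 0 0 0 80;0 0 0 0 0 0 80'; python3 tip.py
```

```text
time_s: 15.2
ee_pos: [612.3, -131.8, 30.3]
ee_rot: [-3.142, 0.0, -2.911]
wrist_force: [-0.6, -0.0, -0.3]
width: 0.797
finger_force: 0.0
t 15.2 p [ 612.3 -131.8   30.3] yaw -166.8 tilt [-180.    0.] F [-0.6 -0.  -0.3] w 0.797 ff 0.0
-1 3314 tool z max at front edge [ -3.5  -9.1 -36.5] y 5.0 x [-10.7  13.4] world z 34.4
1 3270 tool z max at front edge [ -3.4  -9.4 -37.6] y 5.1 x [-10.3  13. ] world z 34.5
time_s: 15.67
ee_pos: [611.6, -131.6, 9.3]
ee_rot: [3.141, -0.001, -2.911]
wrist_force: [0.7, 0.8, -0.3]
width: 0.807
finger_force: 0.0
t 15.67 p [ 611.6 -131.6    9.3] yaw -166.8 tilt [ 1.7995e+02 -8.0000e-02] F [ 0.7  0.8 -0.3] w 0.807 ff 0.0
-1 4097 tool z max at front edge [ -3.3  -9.8 -27.8] y 5.0 x [-11.6  13.9] world z 12.9
1 3880 tool z max at front edge [ -3.2 -10.1 -30.1] y 5.0 x [-10.8  13.6] world z 12.8
```

```bash
python3 -m creep '0 0 4 0 0 0 80;0 0 5 0 0 0 80;0 0 5 0 0 0 80;0 0 4 0 0 0 80;0 0 0 0 0 0 80;0 0 0 0 0 0 80'; python3 tip.py
python3 - <<'E'
from h import *
p,d=eyes.snapshot("wrist");cv2.imwrite("pics/w6.png",p[80:,120:520][:,:,::-1])
E
```

```text
time_s: 16.22
ee_pos: [611.9, -131.7, -8.2]
ee_rot: [3.141, -0.001, -2.911]
wrist_force: [0.4, -0.6, 0.1]
width: 0.803
finger_force: 0.0
t 16.22 p [ 611.9 -131.7   -8.2] yaw -166.8 tilt [ 1.7998e+02 -4.0000e-02] F [ 0.4 -0.6  0.1] w 0.803 ff 0.0
-1 8416 tool z max at front edge [-10.3 -11.  -11.9] y 5.0 x [-13.2  15.2] world z 2.3
1 8328 tool z max at front edge [-10.1 -10.8 -11.7] y 5.0 x [-13.4  15.1] world z 2.1
```

View pics/w6.png

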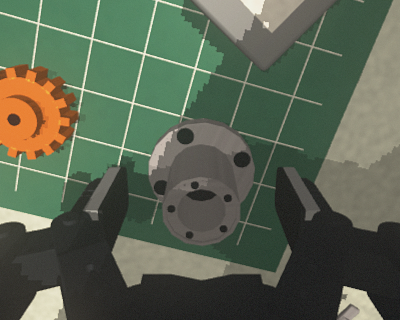

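TCP reads -8 with no contact, which confirms the offset. Closing on the barrel.

```bash
python3 -m creep '0 0 0 0 0 0 50;0 0 0 0 0 0 30;0 0 0 0 0 0 10;0 0 0 0 0 0 10;0 0 0 0 0 0 10;0 0 0 0 0 0 10;0 0 0 0 0 0 10'; python3 plan.py 475 149.3 90 193.2
```

```text
time_s: 16.9
ee_pos: [612.6, -131.9, -7.3]
ee_rot: [-3.141, 0.001, -2.911]
wrist_force: [-0.5, -0.1, 6.5]
width: 0.356
finger_force: 59.3
t 16.9 p [ 612.6 -131.9   -7.3] yaw -166.8 tilt [-1.7997e+02  4.0000e-02] F [-0.5 -0.1  6.5] w 0.356 ff 59.3
rz -0.000  shift 69.7 305.2 -97.3
```

```bash
python3 -m creep '0 0 -5 0 0 0 10;0 0 -13 0 0 0 10;0 0 -20 0 0 0 10;0 0 -22 0 0 0 10;0 0 -20 0 0 0 10;0 0 -12 0 0 0 10;0 0 -5 0 0 0 10;2.4 10.6 0 0 0 0 10;4.8 21.2 0 0 0 0 10;6.9 30.2 0 0 0 0 10;6.9 30.2 0 0 0 0 10;6.9 30.2 0 0 0 0 10;6.9 30.2 0 0 0 0 10;6.9 30.2 0 0 0 0 10;6.9 30.2 0 0 0 0 10;6.9 30.2 0 0 0 0 10;6.9 30.2 0 0 0 0 10;4.8 21.2 0 0 0 0 10;2.4 10.6 0 0 0 0 10;0 0 0 0 0 0 10'; python3 -m creep '0 0 0 0 0 0 10;0 0 0 0 0 0 10'; python3 plan.py 475 149.3 3 193.2
```

```text
time_s: 18.57
ee_pos: [472.4, 151.3, 88.3]
ee_rot: [3.141, -0.002, -2.909]
wrist_force: [0.3, -0.6, -1.5]
width: 0.351
finger_force: 59.6
time_s: 18.73
ee_pos: [474.9, 148.9, 88.8]
ee_rot: [-3.141, -0.0, -2.912]
wrist_force: [0.1, -0.6, -0.4]
width: 0.357
finger_force: 59.6
t 18.73 p [474.9 148.9  88.8] yaw -166.8 tilt [-1.7998e+02 -3.0000e-02] F [ 0.1 -0.6 -0.4] w 0.357 ff 59.6
rz -0.001  shift -0.2 0.4 85.8
```

```bash
python3 -m creep '0 0.4 8 0 0 0 10;0 0 18 0 0 0 10;0 0 20 0 0 0 10;0 0 16 0 0 0 10;0 0 10 0 0 0 10;0 0 6 0 0 0 10;0 0 3 0 0 0 10;0 0 1.5 0 0 0 10;0 0 1 0 0 0 10;0 0 1 0 0 0 10;0 0 0 0 0 0 10;0 0 0 0 0 0 10;0 0 0 0 0 0 10'; python3 plan.py 475 149.3 3 193.2
```

```text
time_s: 19.82
ee_pos: [475.0, 149.9, 5.0]
ee_rot: [-3.142, 0.001, -2.911]
wrist_force: [-0.6, -0.4, -0.9]
width: 0.354
finger_force: 59.6
t 19.82 p [475.  149.9   5. ] yaw -166.8 tilt [-1.8e+02  4.0e-02] F [-0.6 -0.4 -0.9] w 0.354 ff 59.6
rz -0.000  shift 0.1 -0.6 2.0
```

```bash
python3 -m creep '0 0 0.8 0 0 0 10;0 0 0.8 0 0 0 10;0 0 0.8 0 0 0 10;0 0 0.6 0 0 0 10;0 0 0 0 0 0 10;0 0 0 0 0 0 10;0 0 0 0 0 0 10'; python3 plan.py
```

```text
time_s: 20.4
ee_pos: [474.8, 149.9, 2.6]
ee_rot: [-3.142, 0.001, -2.911]
wrist_force: [-4.6, -0.4, 14.0]
width: 0.356
finger_force: 61.3
t 20.4 p [474.8 149.9   2.6] yaw -166.8 tilt [-1.8e+02  3.0e-02] F [-4.6 -0.4 14. ] w 0.356 ff 61.3
```

```bash
python3 -m creep '0 0 -0.5 0 0 0 40;0 0 0 0 0 0 60;0 0 0 0 0 0 75;0 0 0 0 0 0 75;0 0 -6 0 0 0 75;0 0 -14 0 0 0 75;0 0 -22 0 0 0 75;0 0 -22 0 0 0 75;0 0 -18 0 0 0 75;0 0 -12 0 0 0 75;0 0 -4 0 0 0 75;0 0 0 0 0 0 75;0 0 0 0 0 0 75'; python3 plan.py 510 -215.5 95 193.2
```

```text
time_s: 21.48
ee_pos: [474.5, 149.8, 99.8]
ee_rot: [-3.142, -0.0, -2.911]
wrist_force: [0.2, -0.2, -0.3]
width: 0.751
finger_force: 0.0
t 21.48 p [474.5 149.8  99.8] yaw -166.8 tilt [-1.8e+02 -2.0e-02] F [ 0.2 -0.2 -0.3] w 0.751 ff 0.0
rz -0.000  shift 48.8 -363.8 4.8
```

```bash
python3 -m creep '1.5 -11.5 0 0 0 0 75;3 -23 0 0 0 0 75;4.4 -32.8 0 0 0 0 75;4.4 -32.8 0 0 0 0 75;4.4 -32.8 0 0 0 0 75;4.4 -32.8 0 0 0 0 75;4.4 -32.8 0 0 0 0 75;4.4 -32.8 0 0 0 0 75;4.4 -32.8 0 0 0 0 75;4.4 -32.8 0 0 0 0 75;4.4 -32.8 0 0 0 0 75;3 -23 0 0 0 0 75;1.5 -11.5 5 0 0 0 75;0 0 0 0 0 0 75;0 0 0 0 0 0 75;0 0 0 0 0 0 75'; python3 plan.py 510 -215.5 -7 193.2
python3 - <<'E'
from plan import *
o=bot.get_obs();p,d=eyes.snapshot("wrist");P=cloud(d,cam("wrist",o));z=P[...,2]
r=np.hypot(P[...,0]-510,P[...,1]+215);m=(r<25)&(z>40)&(z<48);print(m.sum(),cv2.minEnclosingCircle(P[m][:,:2].astype(np.float32)),np.median(z[m]))
E
```

```text
time_s: 22.82
ee_pos: [509.7, -214.7, 94.5]
ee_rot: [3.14, -0.001, -2.911]
wrist_force: [0.8, 0.6, 0.7]
width: 0.749
finger_force: 0.0
t 22.82 p [ 509.7 -214.7   94.5] yaw -166.8 tilt [ 1.7991e+02 -7.0000e-02] F [0.8 0.6 0.7] w 0.749 ff 0.0
rz 0.000  shift -0.1 -0.9 101.5
1080 ((509.8393249511719, -215.35305786132812), 16.070438385009766) 44.517984724959746
```

```bash
python3 -m creep '0 -0.8 10 0 0 0 75;0 0 22 0 0 0 75;0 0 24 0 0 0 75;0 0 20 0 0 0 75;0 0 14 0 0 0 75;0 0 8 0 0 0 75;0 0 3.5 0 0 0 75;0 0 0 0 0 0 75;0 0 0 0 0 0 75;0 0 0 0 0 0 40;0 0 0 0 0 0 10;0 0 0 0 0 0 10;0 0 0 0 0 0 10;0 0 0 0 0 0 10;0 0 0 0 0 0 10;0 0 0 0 0 0 10'; python3 plan.py 565.3 170.4 92 193.2
```

```text
time_s: 24.2
ee_pos: [511.3, -216.9, -5.3]
ee_rot: [-3.141, 0.001, -2.911]
wrist_force: [-1.3, 1.2, 6.6]
width: 0.355
finger_force: 58.9
t 24.2 p [ 511.3 -216.9   -5.3] yaw -166.8 tilt [-1.7994e+02  7.0000e-02] F [-1.3  1.2  6.6] w 0.355 ff 58.9
rz -0.000  shift -141.0 364.7 -97.3
```

```bash
python3 -m creep '0 0 -5 0 0 0 10;0 0 -13 0 0 0 10;0 0 -20 0 0 0 10;0 0 -22 0 0 0 10;0 0 -20 0 0 0 10;0 0 -12 0 0 0 10;0 0 -5 0 0 0 10'; python3 -m creep '-4 10.6 0 0 0 0 10;-8 21.1 0 0 0 0 10;-11.7 30.1 0 0 0 0 10;-11.7 30.1 0 0 0 0 10;-11.7 30.1 0 0 0 0 10;-11.7 30.1 0 0 0 0 10;-11.7 30.1 0 0 0 0 10;-11.7 30.1 0 0 0 0 10;-11.7 30.1 0 0 0 0 10;-11.7 30.1 0 0 0 0 10;-11.7 30.1 0 0 0 0 10;-11.7 30.1 0 0 0 0 10;-8 21.1 0 0 0 0 10;-4 10.6 0 0 0 0 10;0 0 0 0 0 0 10;0 0 0 0 0 0 10;0 0 0 0 0 0 10'; python3 plan.py 565.3 170.4 5 193.2
python3 - <<'E'
from plan import *
o=bot.get_obs();p,d=eyes.snapshot("wrist");cv2.imwrite("pics/w7.png",p[:,:,::-1])
E
```

```text
time_s: 24.78
ee_pos: [511.8, -217.3, 93.1]
ee_rot: [-3.139, 0.002, -2.911]
wrist_force: [-0.5, -0.1, -1.3]
width: 0.353
finger_force: 59.4
time_s: 26.2
ee_pos: [564.2, 169.5, 90.2]
ee_rot: [-3.141, -0.001, -2.912]
wrist_force: [0.3, 0.2, -0.5]
width: 0.355
finger_force: 59.5
t 26.2 p [564.2 169.5  90.2] yaw -166.8 tilt [-1.7998e+02 -7.0000e-02] F [ 0.3  0.2 -0.5] w 0.355 ff 59.5
rz -0.001  shift -1.3 0.7 85.2
```

View pics/w7.png

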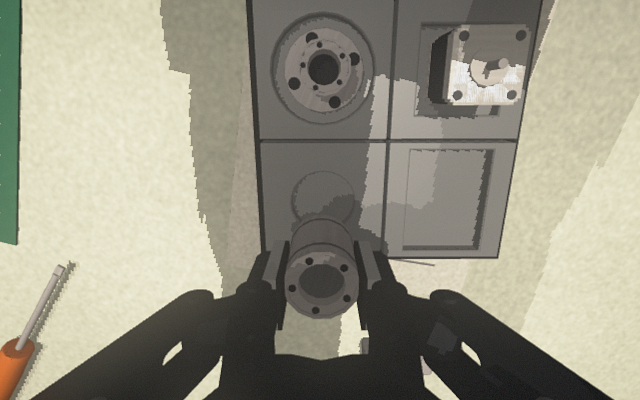

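The flanged bearing sits in its nest at (323,68) and the motor in the square nest at (487,65). The plain bearing is held upright, and the oblong pocket spans about (402–491, 149–249). Lowering.

```bash
python3 - <<'E'
from plan import *
o=bot.get_obs();q=ray([(408,150),(491,149),(482,247),(402,249)],22,cam("wrist",o))[:,:2];print(q.round(1),q.mean(0))
E
python3 -m creep '-1 0.6 8 0 0 0 10;0 0 18 0 0 0 10;0 0 20 0 0 0 10;0 0 16 0 0 0 10;0 0 10 0 0 0 10;0 0 5 0 0 0 10;0 0 2 0 0 0 10;0 0 1 0 0 0 10;0 0 1 0 0 0 10;0 0 0.8 0 0 0 10;0 0 0.8 0 0 0 10;0 0 0 0 0 0 10;0 0 0 0 0 0 10;0 0 0 0 0 0 10'; python3 plan.py 565.3 170.4 5 193.2
```

```text
[[513.7 221.5]
 [499.4 279.6]
 [574.1 301.8]
 [590.2 240.6]] [544.33817196 260.8886142 ]
time_s: 27.42
ee_pos: [565.8, 171.2, 8.3]
ee_rot: [-3.142, 0.0, -2.911]
wrist_force: [-0.4, 0.3, -1.7]
width: 0.354
finger_force: 59.5
t 27.42 p [565.8 171.2   8.3] yaw -166.8 tilt [-1.8e+02  2.0e-02] F [-0.4  0.3 -1.7] w 0.354 ff 59.5
rz -0.000  shift 0.7 -0.7 3.3
```

```bash
python3 -m creep '0.4 -0.4 1 0 0 0 10;0 0 1 0 0 0 10;0 0 0.8 0 0 0 10;0 0 0.7 0 0 0 10;0 0 0.5 0 0 0 10;0 0 0 0 0 0 10;0 0 0 0 0 0 10'; python3 plan.py
```

```text
time_s: 28.0
ee_pos: [565.3, 170.7, 4.7]
ee_rot: [-3.141, 0.0, -2.911]
wrist_force: [-3.2, -1.1, 7.4]
width: 0.355
finger_force: 60.3
t 28.0 p [565.3 170.7   4.7] yaw -166.8 tilt [-1.7999e+02  1.0000e-02] F [-3.2 -1.1  7.4] w 0.355 ff 60.3
```

```bash
python3 -m creep '0 0 -0.4 0 0 0 40;0 0 0 0 0 0 60;0 0 0 0 0 0 75;0 0 0 0 0 0 75;0 0 -6 0 0 0 75;0 0 -14 0 0 0 80;0 0 -22 0 0 0 80;0 0 -22 0 0 0.108 80;0 0 -16 0 0 0.108 80;0 0 -8 0 0 0.108 80;0 0 0 0 0 0.108 80;0 0 0 0 0 0.108 80;0 0 0 0 0 0.108 80;0 0 0 0 0 0.108 80;0 0 0 0 0 0 80;0 0 0 0 0 0 80'; python3 plan.py 514.2 -123.5 95 149.7
```

```text
time_s: 29.33
ee_pos: [565.5, 170.7, 92.8]
ee_rot: [3.141, 0.0, 2.619]
wrist_force: [0.3, -0.1, -0.2]
width: 0.804
finger_force: 0.0
t 29.33 p [565.5 170.7  92.8] yaw 150.1 tilt [1.7999e+02 1.0000e-02] F [ 0.3 -0.1 -0.2] w 0.804 ff 0.0
rz 0.006  shift -104.2 -279.9 -2.2
```

```bash
python3 -m creep '-3.6 -9.7 0 0 0 0.006 80;-7.2 -19.4 0 0 0 0 80;-10.3 -27.7 0 0 0 0 80;-10.3 -27.7 0 0 0 0 80;-10.3 -27.7 0 0 0 0 80;-10.3 -27.7 0 0 0 0 80;-10.3 -27.7 0 0 0 0 80;-10.3 -27.7 0 0 0 0 80;-10.3 -27.7 0 0 0 0 80;-10.3 -27.7 0 0 0 0 80;-7.2 -19.4 0 0 0 0 80;-3.6 -9.7 0 0 0 0 80;0 0 0 0 0 0 80;0 0 0 0 0 0 80;0 0 0 0 0 0 80'
python3 - <<'E'
from plan import *
o=rep();p,d=eyes.snapshot("wrist");P=cloud(d,cam("wrist",o));z=P[...,2]
r=np.hypot(P[...,0]-514,P[...,1]+123);m=(r<45)&(z>33)&(z<39);q=cv2.minAreaRect(P[m][:,:2].astype(np.float32));print(q,np.median(z[m]))
plan(*q[0],0,149.7)
E
```

```text
time_s: 30.58
ee_pos: [513.1, -122.4, 92.5]
ee_rot: [3.141, -0.0, 2.611]
wrist_force: [-0.4, -0.2, 0.9]
width: 0.8
finger_force: 0.0
t 30.58 p [ 513.1 -122.4   92.5] yaw 149.6 tilt [ 1.7998e+02 -2.0000e-02] F [-0.4 -0.2  0.9] w 0.8 ff 0.0
((514.205810546875, -123.59894561767578), (44.063514709472656, 65.67853546142578), 59.44981002807617) 37.346932770814306
t 30.63 p [ 513.2 -122.2   92.5] yaw 149.6 tilt [ 1.7999e+02 -2.0000e-02] F [ 0.  -0.3  0.5] w 0.802 ff 0.0
rz -0.001  shift -1.6 -0.7 92.5
```

```bash
python3 -m creep '-1.6 -0.7 10 0 0 0 80;0 0 22 0 0 0 80;0 0 24 0 0 0 80;0 0 22 0 0 0 80;0 0 14 0 0 0 80;0 0 8 0 0 0 80;0 0 4 0 0 0 80;0 0 2 0 0 0 80;0 0 0 0 0 0 80;0 0 0 0 0 0 60;0 0 0 0 0 0 30;0 0 0 0 0 0 30;0 0 0 0 0 0 20;0 0 0 0 0 0 20;0 0 0 0 0 0 20;0 0 0 0 0 0 20'; python3 -m creep '0 0 -5 0 0 0 20;0 0 -10 0 0 0 20;0 0 -10 0 0 0 20;0 0 -5 0 0 0 20;0 0 0 0 0 0 20;0 0 0 0 0 0 20;0 0 0 0 0 0 20;0 0 0 0 0 0 20;0 0 0 0 0 0 20'; python3 plan.py; python3 -m creep '0 0 0 0 0 0 20';python3 -m creep '0 0 0 0 0 0 20'
```

```text
time_s: 31.97
ee_pos: [515.1, -124.9, -12.5]
ee_rot: [3.141, 0.002, 2.61]
wrist_force: [-0.1, 0.6, 6.2]
width: 0.508
finger_force: 61.5
time_s: 32.72
ee_pos: [513.9, -124.5, 16.1]
ee_rot: [-3.141, -0.001, 2.61]
wrist_force: [-0.3, -0.2, -1.1]
width: 0.5
finger_force: 60.9
t 32.72 p [ 513.9 -124.5   16.1] yaw 149.5 tilt [-1.7999e+02 -5.0000e-02] F [-0.3 -0.2 -1.1] w 0.5 ff 60.9
time_s: 32.8
ee_pos: [514.0, -124.6, 16.2]
ee_rot: [-3.141, -0.001, 2.61]
wrist_force: [-0.5, -0.2, -1.5]
width: 0.502
finger_force: 60.9
time_s: 32.88
ee_pos: [514.0, -124.5, 16.2]
ee_rot: [-3.141, -0.001, 2.61]
wrist_force: [0.8, -0.8, -0.6]
width: 0.501
finger_force: 60.9
```

About 1.1 N, which looks like the nearly empty box. I'll set it back and lift the other to confirm.

```bash
python3 -m creep '0 0 6 0 0 0 20;0 0 9 0 0 0 20;0 0 7 0 0 0 20;0 0 3 0 0 0 20;0 0 1.5 0 0 0 20;0 0 1 0 0 0 20;0 0 1 0 0 0 20;0 0 0 0 0 0 20;0 0 0 0 0 0 20'; python3 plan.py 514 -124.5 -12.5 149.5
```

```text
time_s: 33.63
ee_pos: [514.4, -124.7, -11.8]
ee_rot: [3.142, 0.0, 2.61]
wrist_force: [0.3, -0.6, -0.6]
width: 0.503
finger_force: 60.9
t 33.63 p [ 514.4 -124.7  -11.8] yaw 149.5 tilt [1.8e+02 2.0e-02] F [ 0.3 -0.6 -0.6] w 0.503 ff 60.9
rz 0.001  shift 0.4 -0.0 0.7
```

```bash
python3 -m creep '0 0 0.7 0 0 0 20;0 0 0.5 0 0 0 20;0 0 0 0 0 0 20;0 0 0 0 0 0 55;0 0 0 0 0 0 70;0 0 0 0 0 0 80;0 0 0 0 0 0 80;0 0 -6 0 0 0 80;0 0 -16 0 0 0 80;0 0 -24 0 0 0 80;0 0 -24 0 0 0 80;0 0 -20 0 0 0 80;0 0 -10 0 0 0 80;0 0 -5 0 0 0 80'; python3 -m creep '0 0 0 0 0 -0.1054 80;0 0 0 0 0 -0.1054 80;0 0 0 0 0 -0.1054 80;0 0 0 0 0 -0.1054 80;0 0 0 0 0 -0.1054 80;0 0 0 0 0 -0.1054 80;0 0 0 0 0 -0.1054 80;0 0 0 0 0 -0.1054 80;0 0 0 0 0 -0.1054 80;0 0 0 0 0 -0.1054 80;0 0 0 0 0 0 80;0 0 0 0 0 0 80'; python3 plan.py 599.2 -317.5 92 209.9
```

```text
time_s: 34.8
ee_pos: [515.1, -125.0, 93.5]
ee_rot: [3.141, 0.003, 2.61]
wrist_force: [-0.3, -0.6, 0.3]
width: 0.802
finger_force: 0.0
time_s: 35.8
ee_pos: [513.7, -124.5, 91.1]
ee_rot: [3.141, -0.001, -2.623]
wrist_force: [-0.1, -0.2, 0.4]
width: 0.8
finger_force: 0.0
t 35.8 p [ 513.7 -124.5   91.1] yaw -150.3 tilt [ 1.7994e+02 -5.0000e-02] F [-0.1 -0.2  0.4] w 0.8 ff 0.0
rz -0.003  shift 22.1 -210.0 -0.9
```

```bash
python3 -m creep '1 -9.1 0 0 0 0 80;1.9 -18.1 0 0 0 0 80;2.7 -25.9 0 0 0 0 80;2.7 -25.9 0 0 0 0 80;2.7 -25.9 0 0 0 0 80;2.7 -25.9 0 0 0 0 80;2.7 -25.9 0 0 0 0 80;2.7 -25.9 0 0 0 0 80;1.9 -18.1 0 0 0 0 80;1 -9.1 0 0 0 0 80;0 0 0 0 0 0 80;0 0 0 0 0 0 80;0 0 0 0 0 0 80'
python3 - <<'E'
from plan import *
o=rep();p,d=eyes.snapshot("wrist");P=cloud(d,cam("wrist",o));z=P[...,2]
r=np.hypot(P[...,0]-599,P[...,1]+317);m=(r<45)&(z>33)&(z<39);q=cv2.minAreaRect(P[m][:,:2].astype(np.float32));print(q,np.median(z[m]))
plan(*q[0],-13,209.9)
E
```

```text
time_s: 36.88
ee_pos: [599.3, -316.9, 91.5]
ee_rot: [3.141, -0.0, -2.62]
wrist_force: [-0.6, 0.5, -0.8]
width: 0.802
finger_force: 0.0
t 36.88 p [ 599.3 -316.9   91.5] yaw -150.1 tilt [ 1.7995e+02 -2.0000e-02] F [-0.6  0.5 -0.8] w 0.802 ff 0.0
((598.5845336914062, -318.7806701660156), (64.88668823242188, 44.059078216552734), 29.64107322692871) 37.32778021653502
t 36.93 p [ 599.4 -316.7   91.7] yaw -150.1 tilt [ 1.7996e+02 -1.0000e-02] F [ 0.6 -0.5  0.5] w 0.8 ff 0.0
rz 0.000  shift 1.8 -1.4 104.7
```

```bash
python3 -m creep '1.7 -1.4 10 0 0 0 80;0 0 22 0 0 0 80;0 0 24 0 0 0 80;0 0 22 0 0 0 80;0 0 14 0 0 0 80;0 0 8 0 0 0 80;0 0 3.5 0 0 0 80;0 0 1 0 0 0 80;0 0 0 0 0 0 80;0 0 0 0 0 0 60;0 0 0 0 0 0 30;0 0 0 0 0 0 30;0 0 0 0 0 0 20;0 0 0 0 0 0 20;0 0 0 0 0 0 20;0 0 0 0 0 0 20'; python3 -m creep '0 0 -5 0 0 0 20;0 0 -10 0 0 0 20;0 0 -10 0 0 0 20;0 0 -5 0 0 0 20;0 0 0 0 0 0 20;0 0 0 0 0 0 20;0 0 0 0 0 0 20;0 0 0 0 0 0 20;0 0 0 0 0 0 20'; python3 plan.py; python3 -m creep '0 0 0 0 0 0 20'; python3 plan.py 544 260 100 193.2
```

```text
time_s: 38.27
ee_pos: [599.7, -319.9, -11.4]
ee_rot: [-3.14, 0.001, -2.619]
wrist_force: [-0.9, 0.4, 5.8]
width: 0.501
finger_force: 63.6
time_s: 39.02
ee_pos: [598.7, -319.3, 16.7]
ee_rot: [3.141, -0.0, -2.619]
wrist_force: [0.3, -0.6, -4.4]
width: 0.501
finger_force: 62.3
t 39.02 p [ 598.7 -319.3   16.7] yaw -150.1 tilt [ 1.7995e+02 -3.0000e-02] F [ 0.3 -0.6 -4.4] w 0.501 ff 62.3
time_s: 39.1
ee_pos: [598.8, -319.4, 16.9]
ee_rot: [3.141, -0.0, -2.619]
wrist_force: [-0.1, -0.4, -3.6]
width: 0.5
finger_force: 62.3
t 39.1 p [ 598.8 -319.4   16.9] yaw -150.1 tilt [ 1.7997e+02 -2.0000e-02] F [-0.1 -0.4 -3.6] w 0.5 ff 62.3
rz 0.292  shift -78.9 576.6 -83.1
```

4 N against about 1 N, so this is the full box. Carrying it to the oblong nest.

```bash
python3 -m creep '0 0 -6 0 0 0 20;0 0 -14 0 0 0.06 20;0 0 -20 0 0 0.07 20;0 0 -20 0 0 0.07 20;0 0 -15 0 0 0.06 20;0 0 -8 0 0 0.032 20;0 0 0 0 0 0 20;-1.5 11.2 0 0 0 0 20;-3.1 22.3 0 0 0 0 20;-4.4 31.9 0 0 0 0 20;-4.4 31.9 0 0 0 0 20;-4.4 31.9 0 0 0 0 20;-4.4 31.9 0 0 0 0 20;-4.4 31.9 0 0 0 0 20'; python3 -m creep '-4.4 31.9 0 0 0 0 20;-4.4 31.9 0 0 0 0 20;-4.4 31.9 0 0 0 0 20;-4.4 31.9 0 0 0 0 20;-4.4 31.9 0 0 0 0 20;-4.4 31.9 0 0 0 0 20;-4.4 31.9 0 0 0 0 20;-4.4 31.9 0 0 0 0 20;-4.4 31.9 0 0 0 0 20;-4.4 31.9 0 0 0 0 20;-4.4 31.9 0 0 0 0 20;-3.1 22.3 0 0 0 0 20;-1.5 11.2 0 0 0 0 20;0 0 0 0 0 0 20;0 0 0 0 0 0 20;0 0 0 0 0 0 20'
python3 - <<'E'
from plan import *
plan(544,260,-1,193.2)
p,d=eyes.snapshot("wrist");cv2.imwrite("pics/w8.png",p[:,:,::-1])
E
```

```text
time_s: 40.27
ee_pos: [579.5, -123.2, 99.4]
ee_rot: [3.14, -0.001, -2.91]
wrist_force: [1.6, 1.2, -3.2]
width: 0.496
finger_force: 62.2
time_s: 41.6
ee_pos: [544.3, 259.9, 99.8]
ee_rot: [-3.141, -0.001, -2.911]
wrist_force: [-0.7, -0.9, -4.4]
width: 0.505
finger_force: 62.3
t 41.6 p [544.3 259.9  99.8] yaw -166.8 tilt [-1.7997e+02 -6.0000e-02] F [-0.7 -0.9 -4.4] w 0.505 ff 62.3
rz -0.000  shift 0.3 0.2 100.8
```

View pics/w8.png

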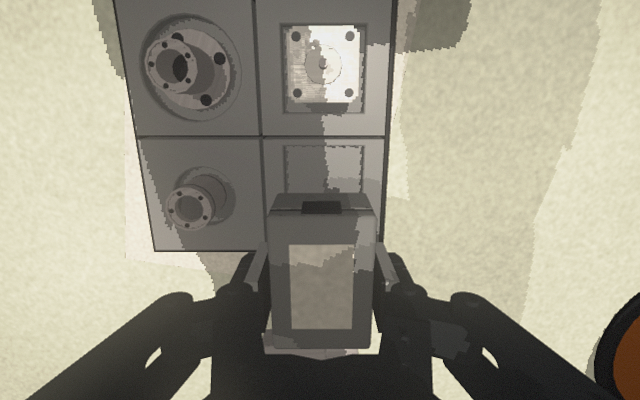

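The box is held level over the oblong pocket (near edge at row 147, columns 284–364), and all three other items sit in their nests. Lowering.

```bash
python3 -m creep '0 0 8 0 0 0 20;0 0 18 0 0 0 20;0 0 22 0 0 0 20;0 0 20 0 0 0 20;0 0 14 0 0 0 20;0 0 7 0 0 0 20;0 0 4 0 0 0 20;0 0 2 0 0 0 20;0 0 1 0 0 0 20;0 0 0.8 0 0 0 20;0 0 0.8 0 0 0 20;0 0 0 0 0 0 20;0 0 0 0 0 0 20;0 0 0 0 0 0 20'; python3 plan.py 544 260 -1.4 193.2
```

```text
time_s: 42.82
ee_pos: [545.0, 260.9, 3.0]
ee_rot: [3.142, 0.0, -2.911]
wrist_force: [-0.6, 0.4, -4.1]
width: 0.498
finger_force: 62.2
t 42.82 p [545.  260.9   3. ] yaw -166.8 tilt [1.8e+02 3.0e-02] F [-0.6  0.4 -4.1] w 0.498 ff 62.2
rz -0.000  shift 1.2 -0.7 4.4
```

```bash
python3 -m creep '0.6 -0.4 1 0 0 0 20;0 0 1 0 0 0 20;0 0 1 0 0 0 20;0 0 0.8 0 0 0 20;0 0 0.6 0 0 0 20;0 0 0 0 0 0 20;0 0 0 0 0 0 20'; python3 plan.py
```

```text
time_s: 43.4
ee_pos: [544.2, 260.3, -1.4]
ee_rot: [-3.142, -0.0, -2.911]
wrist_force: [-3.2, -0.9, 3.4]
width: 0.501
finger_force: 63.0
t 43.4 p [544.2 260.3  -1.4] yaw -166.8 tilt [-180.   -0.] F [-3.2 -0.9  3.4] w 0.501 ff 63.0
```

Contact with the floor. Releasing, retreating, and checking everything.

```bash
python3 -m creep '0 0 -0.3 0 0 0 55;0 0 0 0 0 0 70;0 0 0 0 0 0 80;0 0 0 0 0 0 80;0 0 -6 0 0 0 80;0 0 -16 0 0 0 80;0 0 -24 0 0 0 80;0 0 -26 0 0 0 80;0 0 -26 0 0 0 80;0 0 -22 0 0 0 80;-15 10 -15 0 0 0 80;-25 20 -10 0 0 0 80;-25 25 -5 0 0 0 80;-25 30 0 0 0 0 80;-25 30 0 0 0 0 80;-15 15 0 0 0 0 80;0 0 0 0 0 0 80;0 0 0 0 0 0 80'
python3 - <<'E'
from plan import *
rep();p,d=eyes.snapshot("top");P=cloud(d,cam("top"));z=P[...,2]
for n,c,R_ in[("motor",(454,239),24),("flanged",(475,149),14),("plain",(565,170),14),("box",(544,260),18),("lightbox",(514,-124),18),("short",(505,-315),15)]:
    m=np.hypot(P[...,0]-c[0],P[...,1]-c[1])<R_;print(n,np.percentile(z[m],[10,50,90]).round(1))
for lo,hi,c in[(56,66,(454,239)),(42,50,(544,260)),(33,42,(514,-124)),(20,30,(505,-315)),(50,58,(475,149)),(50,58,(565,170))]:
    m=(z>lo)&(z<hi)&(np.hypot(P[...,0]-c[0],P[...,1]-c[1])<42);print(c,cv2.minAreaRect(P[m][:,:2].astype(np.float32)))
a=cv2.resize(p[150:280,175:305],(390,390),interpolation=2);b=cv2.resize(p[145:275,350:480],(390,390),interpolation=2)
cv2.imwrite("pics/end.png",cv2.convertScaleAbs(np.hstack([a,b])[:,:,::-1],alpha=1.4))
E
```

```text
time_s: 44.9
ee_pos: [641.0, 417.2, 147.7]
ee_rot: [-3.141, -0.001, -2.91]
wrist_force: [-0.8, -0.7, -0.3]
width: 0.799
finger_force: 0.0
t 44.9 p [641.  417.2 147.7] yaw -166.7 tilt [-1.7998e+02 -4.0000e-02] F [-0.8 -0.7 -0.3] w 0.799 ff 0.0
motor [24.1 60.5 63.1]
flanged [29.7 50.5 54.8]
plain [47.2 51.3 55. ]
box [45.2 46.9 48.4]
lightbox [35.3 36.9 39.1]
short [23.7 26.2 28.8]
(454, 239) ((454.5460205078125, 239.91714477539062), (42.63895797729492, 42.72358322143555), 13.555694580078125)
(544, 260) ((544.9474487304688, 260.5826416015625), (65.26036071777344, 44.26105499267578), 13.113617897033691)
(514, -124) ((513.9251098632812, -124.02734375), (43.90031814575195, 65.82140350341797), 59.312015533447266)
(505, -315) ((505.22833251953125, -315.17364501953125), (41.85661697387695, 43.0132942199707), 53.46435546875)
(475, 149) ((475.7255859375, 150.345947265625), (30.404516220092773, 29.185117721557617), 87.26671600341797)
(565, 170) ((564.4735107421875, 170.9583740234375), (30.631086349487305, 30.173118591308594), 41.38232421875)
```

View pics/end.png

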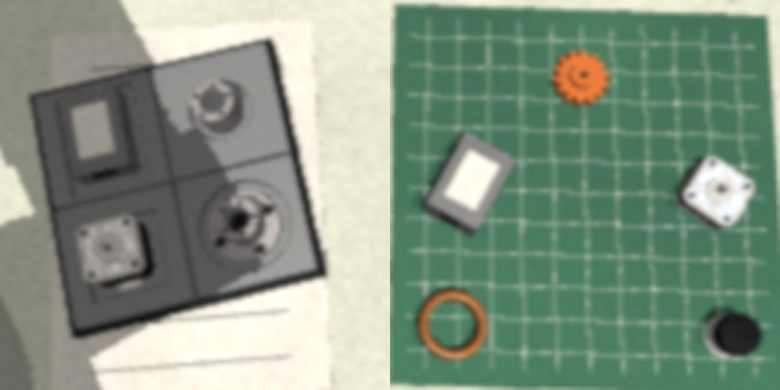

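The picture shows the motor (110,248), full box (95,130), plain bearing (215,105) and flanged bearing (240,222) in their nests. Top heights are right: 60, 46, 54 and 54 mm nominal. The light box is flat on the mat, the short motor has not moved, and the arm is clear.

```bash
python3 -c "
from bench import sign_off
print(sign_off())"
```

```text
the job is handed in; nothing more can be done
None
```

The kit is made up and handed in at about 45 s: the long motor, both bearings and the full screw box (about 4 N against 1 N when lifted) all sit on their nest floors, the light box is flat on the mat and the short motor was not touched; one failed grasp pressed on the flanged bearing with about 46 N at the wrist, probably through the fingertips.

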